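# Set a corrector sphere under the test compass and turn it to the stop

## Task

Test the red iron corrector sphere for magnetism: roll it gently over the fir board, without lifting it, until it drops into the dished seat at the middle of the deviation turntable under the compass, keeping clear of the compass and its bridge. Then turn the brass knob clockwise to wind the turntable round to its stop, quit at the first click of the knob's slip clutch and let go. Leave the sphere in its seat and do not disturb the green sphere, the azimuth circle, the reflector or the binnacle door.

Things in the scene. Friction and masses are not known exactly. Their poses are not given: they have to be found in the camera images.
- red_sphere: red painted hollow iron sphere, a loose smooth ball 90 mm in diameter, about 0.5 to 0.9 kg, which rests on the fir board and rolls with little resistance; origin at its centre, its axes turn as it rolls and mean nothing
- green_sphere: green painted iron sphere, the same 90 mm ball, origin at its centre, also loose on the fir board; it is not to be used. Red and green lie on either side of the knob, either way round
- bed: varnished fir board 380 mm (its x, away from the robot) by 460 mm (its y), 22 mm thick, fixed on the bench; origin at the centre of its underside, z up. The bronze turntable, 203 mm across, lies flush in its top, centred 60 mm from the origin along +x. A white index mark stands on the board at the turntable's -x edge
- seat (a point): centre of the turntable, level with its top (22 mm above the bench): the middle of a round hole 48 mm across with a brass lip, into which the 90 mm sphere sinks about 7 mm and stays, its centre then 38 mm above this point (45 mm when it still rolls on the flat); axes as bed
- bridge: fixed brass bridge over the turntable; origin at the turntable's centre on the board's top, axes as bed. A level bar 22 mm thick along y, 139 to 157 mm above the board, runs 60 mm beyond (+x of) the centre on two 18 mm pillars (38 mm feet) at x = +60 mm, y = +155 and -155 mm. It carries the test compass. Not to be touched
- knob_grip (a point): gripping point on the axis of the brass knob, 180 mm from the turntable's centre towards the robot: centre of a wing 66 mm long (along this point's x), 16 mm thick (along y), 38 mm tall, its top 16 mm above this point; z up. Under the wing is a round skirt 63 mm across whose top is 22 mm below this point. The point turns with the knob
- drive (a joint): angle of the knob's shaft in rad, growing clockwise seen from above, 0.0 to 0.5 at the start; it stops firmly at 1.2. It drags lightly (about 0.05 N m). The turntable is geared to it and turns half as much, anticlockwise; at the stop the long white mark on the turntable meets the white index on the board
- clutch (a joint): slip of the brass knob on its shaft in rad, 0 at the start, growing clockwise. Below the set torque of about 0.25 N m knob and shaft turn as one and it stays near 0; once the shaft is at its stop the knob slips with that steady drag. The first click comes at 0.15, the second would come at 0.65
- binnacle_door: olive bronze binnacle door lying flat on the bench, 140 by 190 by 8 mm with two hinge knuckles and a small brass knob; loose, leave alone; origin at the centre of its underside
- azimuth_circle: glass azimuth ring 150 mm across lying on the bench with two upright brass sight vanes up to 65 mm tall; loose, leave alone; origin at the centre of its underside
- reflector: copper lamp reflector, a bowl 140 mm across and 62 mm high standing mouth up on the bench; loose, leave alone; origin at the centre of its underside
- compass_base (a point): centre of the test compass's flat underside, 110 mm above the board and straight over the seat. The compass is a round dark bowl 110 mm across (116 mm at its brass rim), 69 mm high, fixed to the bridge, not to be touched: the sphere passes under it with 20 mm to spare, an upright gripper does not, so lean the tool back
Things that resemble listed ones, but are neither listed nor needed, are in the scene too. What is meant by the red_sphere is not blue or pink, and is the larger of those in its own colour.

How it is judged (in metres and radians):
On the way, in this order (a step that is already met when the one before it is completed fails the run):
1. the red sphere lies at rest in the turntable's seat (horizontal distance between red_sphere and seat below 0.006 m and z of red_sphere in the frame of seat below 0.041 m and linear speed of red_sphere below 0.03 m/s), for 0.3 s.
2. the turntable is at its stop and the knob's clutch has clicked (value of joint drive above 1.15 rad and value of joint clutch above 0.15 rad), for 0.05 s.
At the end, for the whole second after the job is handed in: The red sphere rests in the turntable's seat (centre within 6 mm of the seat's axis and sunk in), the shaft is within 0.05 rad of its stop, the clutch has slipped past its first click (0.15 rad) but not to its second (0.65 rad), and the knob is released (all of step 2 and horizontal distance between red_sphere and seat below 0.006 m and z of red_sphere in the frame of seat below 0.041 m and linear speed of red_sphere below 0.02 m/s and value of joint clutch below 0.65 rad); the robot touches nothing.
It fails at once if the compass or its bridge is touched (contact force between bridge and anything else above 2 N).
It fails at once if the red sphere is lifted off the board or sent rolling fast (over 0.45 m/s) (z of red_sphere in the frame of seat above 0.065 m or linear speed of red_sphere above 0.45 m/s).
It fails at once if the clutch clicks a second time (value of joint clutch above 0.65 rad).
It fails at once if the green sphere, binnacle door, azimuth circle or reflector is moved more than 30 mm (distance of any of green_sphere, binnacle_door, azimuth_circle, reflector from where it was at the start of the episode above 0.03 m).
It also fails if it takes over 64 s, if anything falls off the work surface, if the arm or the gripper's body presses on something with over 40 N, if the wrist force passes 120 N, or if a joint passes its speed limit or range.

## Robot

A 7-joint arm with a two-finger parallel gripper is mounted at the origin on the work surface. World frame = base frame: x ahead of the robot, y to its left, z up, the work surface at z = 0. Lengths are in m, angles in degrees, forces in N, time in s.
With the tool pointing down it reaches from about 0.425 to 0.875 m from the base axis. Payload 4.7 kg.
Tool frame: the origin (TCP) lies midway between the tips of the shut fingers; the grasp point (between the pads) lies 19 mm behind it; z points along the fingers, x is the direction in which the jaws open and shut, and the axes are right-handed (so a half turn about z gives the same grasp; the last joint's range is limited). The gripper opens to 87 mm and grips with 3 to 60 N. Pads are 19 mm wide; open, the fingers measure 117 mm over their backs; the gripper's body (75 mm by 190 mm) begins 51 mm behind the grasp point.
Start: joints at [76.324, 18.392, -4.016, 83.108, 1.295, 78.541, -3.26], TCP at [0.163, -0.629, 0.223] pointing down, gripper open.
Joint ranges: [-163.93, 163.93], [-17.29, 119.83], [-79.2, 71.16], [3.27, 140.29], [-89.18, 269.18], [5.43, 117.66], [-154.24, 154.24]. Speed limits (degrees/s): [147.25, 147.25, 180, 180, 180, 180, 180].

## Interface

Orientations are given as [roll, pitch, yaw] about the fixed x, y, z axes, in that order (R = Rz(yaw) Ry(pitch) Rx(roll)).
In Python, from cell import telemetry, optics, env gives the robot as it stands.
- The arm moves only by the tool arm_command, never from a script. Its arguments are lists of equal length, an entry for each row: "translation": the shift along the tool's x, y, z in cm, a list of three; "twist": the turn about the tool's z in degrees. In form: {"translation": [[x, y, z], ...], "twist": [twist, ...]}. A call has 1 to 10 rows; each row shifts and turns the pose as measured when the row begins, along the tool's axes as they then stand; what a row does not reach is not made up. A row lasts 1/8 s, in which the tool goes at most 62.5 mm and 10.7 degrees, less where a joint would pass 70% of its speed; a pose out of reach is approached as far as the arm can. A call is refused whole if a number of a shift passes 6.25 or a number of a turn 10.7, either way. A call with a gripper value outside its range is refused whole. "grip" is the opening in per cent of the stroke, from 0 (shut) to 100 (fully open), set as the call begins (left out, the last holds). The fingers move at their own pace and stop on an object; "force" is the grip in N (left out, the last holds). Time passes only in rows, so rows that do not move let the fingers close. It gives the time, the measured TCP pose, the force and the opening at its end, in the units of the state.
- telemetry.get_obs(): the state, without advancing time (a new reading comes with each control period).
- optics.read_camera(name): name is "side" or "top"; returns a dict with "img" (384x512x3 uint8, blue, green, red), "fx", "fy", "cx", "cy" (pixels), "extrinsics" (4x4, takes a point from camera to world coordinates). Camera axes: x right, y up, looking along -z (the intrinsics and any distortion apply to the point x, -y, -z); pixel columns grow to the right and rows downward; lengths in m; the calibration is good to about 2 mm. A picture is of the moment at which its call begins. There is no depth.
- env.sign_off(): hands the job in, once; it reports no verdict.
The state is a dict: "time_s": time; "qpos": joint angles; "joint_velocities": joint speeds; "effort": joint torques, N m; "tool_pos": TCP position; "tool_rot": TCP orientation; "force": force on the tool from outside, world axes, zero at the start; "wrist_torque": the same for the moment, N m; "grip_width": finger opening in m.
Only numpy, scipy, OpenCV 4.12 (cv2) and the standard library are available. Lean on these libraries where they do the work, as an engineer would, in place of code of your own. Each camera call takes 0.05 s, during which the arm holds its last target. There are 200 camera calls.

## Working session

There is one attempt and no reset: what is moved stays moved. The work goes in short steps, Python scripts to look and compute and a tool call to move; the robot and the scene stay as the last step left them, time stands still between calls to the robot, and variables do not carry over. Pictures are saved under pics/ and viewed, about 8 in all and at most 12, crops included, and the job is handed in when it is done.

Besides the shell and the picture viewer there is one more tool, called after "Emit:" as name(argument=value, ...), one argument or row to a line, values as JSON. arm_command: Moves the arm, as the interface text tells. Its arguments: {"type":"object","properties":{"translation":{"type":"array","items":{"type":"array","items":{"type":"number"}}},"twist":{"type":"array","items":{"type":"number"}},"grip":{"type":"number"},"force":{"type":"number"}},"required":["translation","twist"]}

```bash
ls; mkdir -p pics
python3 - <<'E'
from cell import telemetry, optics, env
import cv2, numpy as np
print(telemetry.get_obs())
for n in("side","top"):
    c=optics.read_camera(n); cv2.imwrite(f"pics/{n}0.png",c["img"]); print(n,[c[k] for k in("fx","fy","cx","cy")],[k for k in c]); print(c["extrinsics"])
a=cv2.imread("pics/side0.png");b=cv2.imread("pics/top0.png")
E
```

```text
pics
{'time_s': 0.0, 'qpos': array([76.32298714, 18.43847701, -4.01605941, 83.17612018,  1.29544414,
       78.54192074, -3.26075416]), 'joint_velocities': array([ 0.01340864, -0.0366926 ,  0.03893413,  0.0556463 , -0.07659934,
       -0.01056781, -0.02954104]), 'effort': array([-7.81028521e-04, -4.91299438e+01, -4.04430740e-01, -3.12535250e+01,
       -6.39495696e-02,  4.35906218e-02,  1.52130874e-04]), 'tool_pos': array([ 0.16239065, -0.62879769,  0.22145754]), 'tool_rot': array([ 1.79993831e+02,  1.11243438e-01, -7.55133811e+01]), 'force': array([-0.28445469, -0.57945211, -0.75133125]), 'wrist_torque': array([0.02518244, 0.03730576, 0.02715585]), 'grip_width': 0.08708307435557101}
side [445.50215386149637, 445.50215386149637, 257.99221791044175, 184.3542084469111] ['img', 'fx', 'fy', 'cx', 'cy', 'extrinsics']
[[-0.96552211  0.1446514  -0.21643251  0.08914402]
 [-0.25957974 -0.47227883  0.84236041  1.30204987]
 [ 0.01963213  0.8694991   0.49354422  0.86325579]
 [ 0.          0.          0.          1.        ]]
top [348.14445574304597, 348.14445574304597, 255.46066564195363, 187.66702642879997] ['img', 'fx', 'fy', 'cx', 'cy', 'extrinsics']
[[-0.02412858  0.99784232 -0.06106156  0.33419613]
 [-0.99969851 -0.02436128 -0.00306915 -0.01733051]
 [-0.00455007  0.0609691   0.99812928  1.3738818 ]
 [ 0.          0.          0.          1.        ]]
```

View pics/top0.png

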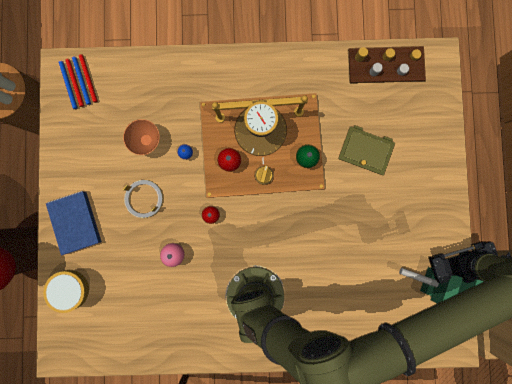

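View pics/side0.png

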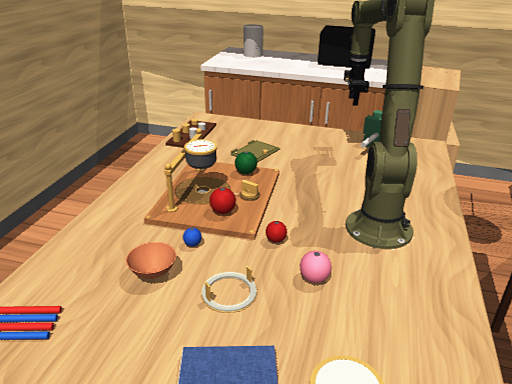

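The top view shows the board with the red sphere at (229,159), the knob at (264,174), the green sphere at (308,156) and the compass at (262,118). Red candidates are the large ball on the board at (229,159), a smaller red ball on the bench at (210,214) and the pink ball at (172,255); there are also red sticks at (75,82). I choose (229,159), which is larger, red and on the board. The side view agrees: (223,200) for the large ball and (276,232) for the small one.

```bash
cat > h.py <<'E'
import numpy as np, cv2
from cell import telemetry, optics, env
def ray(c,u,v):
    T=c["extrinsics"]; d=T[:3,:3]@np.array([(u-c["cx"])/c["fx"],-(v-c["cy"])/c["fy"],-1]); return T[:3,3],d/np.linalg.norm(d)
def plane(c,u,v,z):
    o,d=ray(c,u,v); return o+d*(z-o[2])/d[2]
def proj(c,p):
    T=c["extrinsics"]; q=T[:3,:3].T@(np.asarray(p,float)-T[:3,3]); return np.array([c["cx"]+c["fx"]*q[0]/-q[2],c["cy"]-c["fy"]*q[1]/-q[2]])
def blobs(img,kind,amin=60):
    h=cv2.cvtColor(img,cv2.COLOR_BGR2HSV); H,S,V=[x.astype(int) for x in cv2.split(h)]
    m={'red':((H<5)|(H>174))&(S>190)&(V>50),'green':(H>55)&(H<90)&(S>130)}[kind]
    n,l,s,ce=cv2.connectedComponentsWithStats(m.astype(np.uint8))
    out=[]
    for i in range(1,n):
        if s[i,4]>=amin:
            cs,_=cv2.findContours((l==i).astype(np.uint8),0,1); (x,y),r=cv2.minEnclosingCircle(cs[0]); out.append((round(x,1),round(y,1),round(r,1),int(s[i,4])))
    return out
def tri(c1,p1,c2,p2):
    o1,d1=ray(c1,*p1);o2,d2=ray(c2,*p2)
    A=np.stack([d1,-d2],1); t=np.linalg.lstsq(A,o2-o1,rcond=None)[0]
    a=o1+t[0]*d1;b=o2+t[1]*d2; return (a+b)/2,np.linalg.norm(a-b)
E
python3 - <<'E'
from h import *
s=optics.read_camera("side");t=optics.read_camera("top")
for k in("red","green"):
    print(k,"top",[ (b,plane(t,b[0],b[1],.067).round(4).tolist()) for b in blobs(t["img"],k)]); print(" side",[(b,plane(s,b[0],b[1],.067).round(4).tolist()) for b in blobs(s["img"],k)])
# board corners (top of board)
for uv in[(201,101),(318,95),(325,188),(207,196)]: print(uv,plane(t,*uv,.022).round(4))
a=cv2.resize(t["img"][85:205,190:335],None,fx=5.5,fy=5,interpolation=cv2.INTER_CUBIC)
a=cv2.resize(t["img"][88:203,193:333],None,fx=5,fy=5,interpolation=cv2.INTER_CUBIC)
cv2.imwrite("pics/topc.png",a)
cv2.imwrite("pics/sidec.png",cv2.resize(s["img"][125:245,140:290],None,fx=5,fy=5,interpolation=cv2.INTER_CUBIC))
E
```

```text
red top [((87.5, 78.0, 24.5, 191), [0.852, 0.6218, 0.067]), ((75.0, 82.0, 24.4, 190), [0.8376, 0.6699, 0.067]), ((228.8, 159.4, 11.3, 371), [0.5237, 0.0849, 0.067]), ((210.0, 214.5, 8.4, 198), [0.3176, 0.1593, 0.067]), ((0.5, 269.5, 18.5, 302), [0.1324, 0.9422, 0.067])]
 side [((222.4, 200.3, 13.1, 510), [0.5255, 0.0844, 0.067]), ((275.8, 231.2, 10.6, 334), [0.3108, 0.2075, 0.067]), ((30.5, 309.5, 30.6, 407), [0.8013, 0.6875, 0.067]), ((26.5, 327.0, 26.6, 374), [0.7731, 0.7358, 0.067])]
green top [((307.5, 156.0, 11.2, 365), [0.5292, -0.2128, 0.067]), ((435.9, 286.8, 15.2, 165), [0.0317, -0.6697, 0.067])]
 side [((245.2, 162.2, 10.9, 360), [0.533, -0.2139, 0.067])]
(201, 101) [0.7653 0.1938 0.022 ]
(318, 95) [ 0.7776 -0.2691  0.022 ]
(325, 188) [ 0.409  -0.2833  0.022 ]
(207, 196) [0.3891 0.1759 0.022 ]
```

View pics/topc.png

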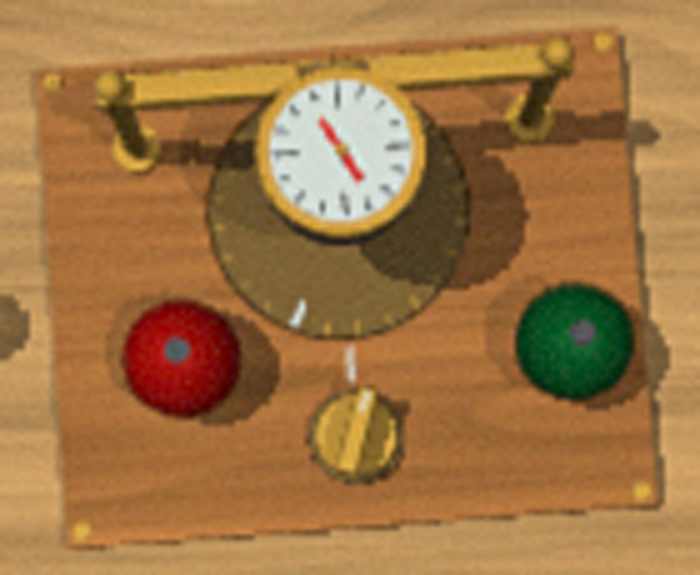

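View pics/sidec.png

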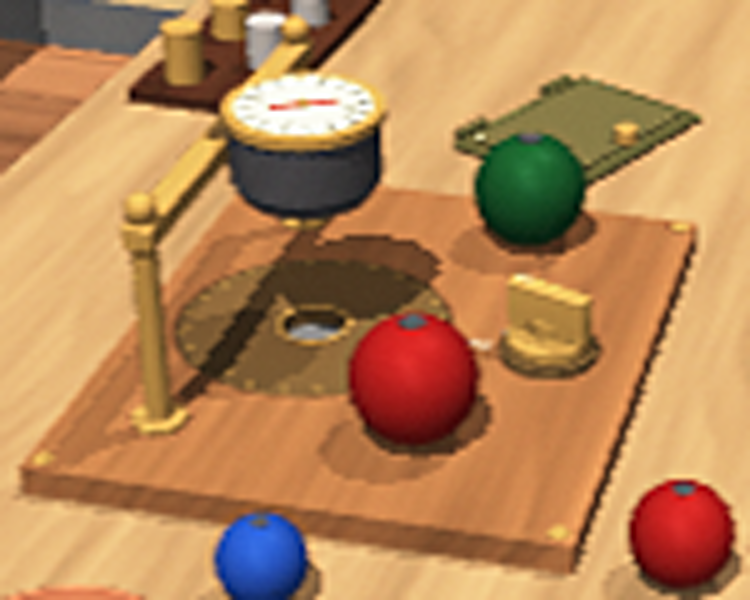

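Close crop: the large red sphere is on the board at crop (181,358), with the knob at (355,437) and its wing running (350,470) to (367,392). The seat shows in the side crop at (315,326).

Run:
```python
from h import *
s=optics.read_camera("side");t=optics.read_camera("top")
T=lambda u,v,z:plane(t,193+u/5-.4,88+v/5-.4,z)
S=lambda u,v,z:plane(s,140+u/5-.4,125+v/5-.4,z)
c=np.array([T(*p,.022) for p in[(38,70),(622,30),(662,505),(68,548)]])
print("corners",c.round(3).tolist())
B=np.array([[.19,.23],[.19,-.23],[-.19,-.23],[-.19,.23]])
P=c[:,:2];m=P.mean(0);Q=P-m
yaw=np.arctan2((B[:,0]*Q[:,1]-B[:,1]*Q[:,0]).sum(),(B*Q).sum())
R=np.array([[np.cos(yaw),-np.sin(yaw)],[np.sin(yaw),np.cos(yaw)]])
print("yaw",np.degrees(yaw),"centre",m,"res",(Q-B@R.T).round(4).tolist())
print("seat board",m+R@[.06,0],"knob",m+R@[-.12,0])
print("seat side",S(315,326,.022),"compass top",T(341,148,.201))
zs=.022+.0  # knob: grip pt height
print("skirt",T(355,440,.03),"wing", T(350,470,.06),T(368,392,.06))
print("compass side top",S(302,104,.201))
print("wing side centre top",S(550,290,.08), "wing ends", S(512,277,.08),S(590,303,.08))
pr=[(222.4,200.3),(228.8,159.4)]
print("red tri",tri(s,pr[0],t,pr[1]))
```

```text
corners [[0.763, 0.197, 0.022], [0.783, -0.265, 0.022], [0.407, -0.283, 0.022], [0.384, 0.179, 0.022]]
yaw 2.667212900330146 centre [ 0.58436477 -0.04311992] res [[-0.0005, 0.0015], [-0.0015, -0.0013], [0.0014, -0.0015], [0.0006, 0.0013]]
seat board [ 0.64429977 -0.04032783] knob [ 0.46449477 -0.0487041 ]
seat side [ 0.6449521 -0.0335474  0.022    ] compass top [ 0.64668697 -0.03778593  0.201     ]
skirt [ 0.46247472 -0.0458607   0.03      ] wing [ 0.43691269 -0.04085802  0.06      ] [ 0.49593342 -0.05602135  0.06      ]
compass side top [ 0.64844218 -0.03778908  0.201     ]
wing side centre top [ 0.46471543 -0.03826249  0.08      ] wing ends [ 0.49630049 -0.04864418  0.08      ] [ 0.43237606 -0.0284955   0.08      ]
red tri (array([0.52441196, 0.08505715, 0.06741904]), np.float64(0.0016764682183997921))
```

```bash
cat >> h.py <<'E'
from scipy.spatial.transform import Rotation as Ro
def plan(target,yaw=None,step=5.0,tw=10.0,nmax=10):
    """rows (tool cm, deg) from the measured pose toward target (m) and yaw (deg)"""
    o=telemetry.get_obs(); p=np.array(o["tool_pos"]);R=Ro.from_euler("xyz",o["tool_rot"],degrees=True)
    d=(np.asarray(target)-p)*100; dy=0 if yaw is None else (yaw-o["tool_rot"][2]+180)%360-180
    n=max(1,int(np.ceil(max(np.linalg.norm(d)/step,abs(dy)/tw)))); t=-dy/n
    rows=[]; 
    for i in range(n): rows.append(((R.inv().apply(d/n))).round(2).tolist()); R=R*Ro.from_euler("z",t,degrees=True)
    print("t",o["time_s"].__round__(2),"pos",p.round(4),"rot",np.round(o["tool_rot"],1),"q",np.round(o["qpos"],0),"F",np.round(o["force"],1),"w",round(o["grip_width"],4))
    print(n,"translation",rows[:nmax],"twist",round(t,2))
E
python3 -c "
from h import *
plan([.44,-.25,.27],-15,step=5)"
```

```text
t 0.3 pos [ 0.1625 -0.6292  0.2222] rot [180.    0.  -75.5] q [76. 18. -4. 83.  1. 79. -3.] F [ 0.6 -0.  -0.6] w 0.0869
10 translation [[-2.98, -3.64, -0.48], [-2.58, -3.93, -0.48], [-2.15, -4.18, -0.48], [-1.7, -4.38, -0.48], [-1.23, -4.54, -0.48], [-0.74, -4.64, -0.48], [-0.25, -4.69, -0.48], [0.25, -4.69, -0.48], [0.74, -4.64, -0.48], [1.23, -4.54, -0.48]] twist -6.05
```

Emit:
arm_command(
  translation=[
    [-3.0,-3.6,-0.5],
    [-2.6,-3.9,-0.5],
    [-2.15,-4.2,-0.5],
    [-1.7,-4.4,-0.5],
    [-1.2,-4.5,-0.5],
    [-0.75,-4.6,-0.5],
    [-0.25,-4.7,-0.5],
    [0.25,-4.7,-0.5],
    [0.75,-4.6,-0.5],
    [1.2,-4.5,-0.5],
  ],
  twist=[-6,-6,-6,-6,-6,-6,-6,-6,-6,-6],
  grip=52,
  force=20,
)

```text
time_s: 1.55
tool_pos: [0.4402, -0.2397, 0.2726]
tool_rot: [179.9, 0.0, -14.1]
force: [-0.2, 0.2, -0.5]
grip_width: 0.0457
```

```bash
python3 -c "
from h import *
plan([.465,.143,.25],45,step=5)"
```

```text
t 1.55 pos [ 0.4402 -0.2397  0.2726] rot [179.9   0.  -14.1] q [ 54.   0. -28.  98.   0.  81.  12.] F [-0.2  0.2 -0.5] w 0.0457
8 translation [[-0.86, -4.72, 0.27], [-0.25, -4.79, 0.27], [0.37, -4.78, 0.27], [0.98, -4.69, 0.27], [1.58, -4.53, 0.27], [2.14, -4.29, 0.27], [2.68, -3.98, 0.27], [3.17, -3.6, 0.27]] twist -7.38
```

Emit:
arm_command(
  translation=[
    [-0.9,-4.7,0.3],
    [-0.25,-4.8,0.3],
    [0.4,-4.8,0.3],
    [1.0,-4.7,0.3],
    [1.6,-4.5,0.3],
    [2.1,-4.3,0.3],
    [2.7,-4.0,0.3],
    [3.2,-3.6,0.3],
  ],
  twist=[-7.4,-7.4,-7.4,-7.4,-7.4,-7.4,-7.4,-7.4],
)

```text
time_s: 2.55
tool_pos: [0.4602, 0.1566, 0.2486]
tool_rot: [179.5, -0.0, 47.2]
force: [1.2, 0.3, 0.0]
grip_width: 0.0455
```

```bash
python3 -c "
from h import *
s=optics.read_camera('side');t=optics.read_camera('top')
bs=[b for b in blobs(s['img'],'red') if 200<b[0]<250];bt=[b for b in blobs(t['img'],'red') if 215<b[0]<250]
print(bs,bt)
plan([.465,.143,.25],45,step=5)
u=np.array([.6455-.5245,-.038-.085]);print(np.degrees(np.arctan2(u[0],-u[1])),np.hypot(*u))
"
```

```text
[(222.4, 200.2, 13.0, 507)] [(228.9, 159.3, 11.4, 370)]
t 2.65 pos [0.4589 0.1618 0.2487] rot [ 1.796e+02 -1.000e-01  4.760e+01] q [ 31.  -1. -52. 102.  -1.  78.  26.] F [ 0.2  0.4 -0.3] w 0.0453
1 translation [[-0.98, 1.71, -0.12]] twist 2.61
44.530372980310354 0.17253985046939155
```

Emit:
arm_command(
  translation=[
    [-1.0,2.6,4.0],
    [0,0,5.0],
    [0,0,4.5],
    [0,0,0],
    [0,0,0],
  ],
  twist=[3,0,0,0,0],
)

```text
time_s: 3.28
tool_pos: [0.4752, 0.1348, 0.1135]
tool_rot: [179.4, -0.3, 44.4]
force: [1.3, 0.5, -0.5]
grip_width: 0.0454
```

```bash
python3 -c "
from h import *
plan([.472,.1385,.055],44.5,step=5)"
```

```text
t 3.27 pos [0.4752 0.1348 0.1135] rot [179.4  -0.3  44.4] q [ 30.   8. -52. 112.   8.  63.  19.] F [ 1.3  0.5 -0.5] w 0.0454
2 translation [[-0.0, -0.28, 2.92], [-0.0, -0.28, 2.92]] twist -0.04
```

Emit:
arm_command(
  translation=[
    [0,-0.4,2.9],
    [0,-0.3,2.9],
    [0,0,0],
    [0,0,0],
  ],
  twist=[0,0,0,0],
)

```text
time_s: 3.78
tool_pos: [0.4786, 0.1401, 0.0634]
tool_rot: [178.7, -0.9, 44.2]
force: [0.2, -0.6, 0.3]
grip_width: 0.0452
```

```bash
python3 -c "
from h import *
plan([.472,.1385,.055],44.5,step=5)
s=optics.read_camera('side');t=optics.read_camera('top')
a=np.hstack([cv2.resize(x,(400,400),interpolation=2) for x in(s['img'][120:260,140:280],t['img'][80:220,190:330])])
cv2.imwrite('pics/p1.png',a)"
```

```text
t 3.77 pos [0.4786 0.1401 0.0634] rot [178.7  -0.9  44.2] q [ 27.  13. -51. 114.  13.  57.  14.] F [ 0.2 -0.6  0.3] w 0.0452
1 translation [[-0.6, -0.37, 0.83]] twist -0.25
```

View pics/p1.png

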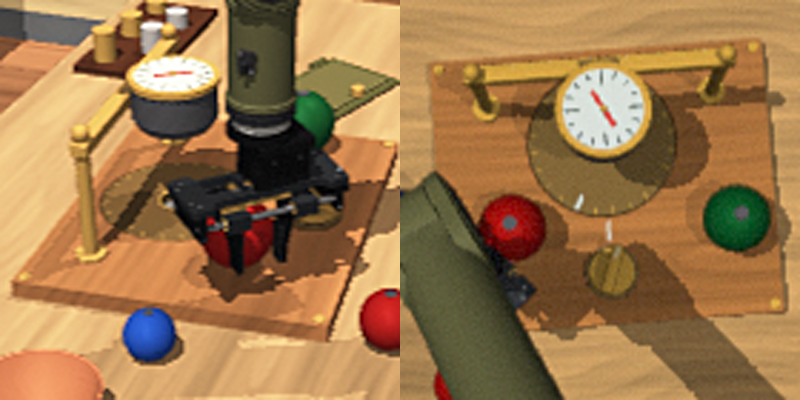

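The gripper stands behind the red ball on the push line with both fingers straddling it. It is clear of the compass and the bridge.

Emit:
arm_command(
  translation=[
    [-0.6,-0.3,0.7],
    [0,0,0],
    [0,0,0],
  ],
  twist=[0,0,0],
)

```text
time_s: 4.25
tool_pos: [0.4728, 0.1375, 0.0571]
tool_rot: [178.6, -1.0, 44.2]
force: [-0.3, 0.1, -0.8]
grip_width: 0.0453
```

```bash
cat > st.py <<'E'
from h import *
def st(seat=(.6460,-.038)):
    s=optics.read_camera('side');t=optics.read_camera('top')
    bs=[b for b in blobs(s['img'],'red') if 150<b[0]<260 and b[1]<225];bt=[b for b in blobs(t['img'],'red') if 215<b[0]<300 and b[1]<200]
    for c,b in((t,bt),(s,bs)):
        for x in b:print(x,plane(c,x[0],x[1],.067).round(4))
    o=telemetry.get_obs();p=o["tool_pos"]; r=Ro.from_euler("xyz",o["tool_rot"],degrees=True)
    print("t",round(o["time_s"],2),p.round(4),np.round(o["tool_rot"],1),"F",np.round(o["force"],1),"seat in tool cm",(r.inv().apply(np.array([*seat,p[2]])-p)*100).round(2))
E
python3 -c "
from st import *
st();plan([.472,.1385,.055],44.5)"
```

```text
(228.7, 159.4, 11.4, 363) [0.5237 0.0853 0.067 ]
(231.0, 205.0, 7.6, 77) [0.4883 0.1044 0.067 ]
(218.3, 207.8, 5.8, 78) [0.5231 0.133  0.067 ]
t 4.35 [0.4726 0.1375 0.0569] [178.6  -1.   44.2] F [-1.   0.2 -0.7] seat in tool cm [ 0.19 24.66  0.6 ]
t 4.35 pos [0.4726 0.1375 0.0569] rot [178.6  -1.   44.2] q [ 28.  12. -51. 116.  13.  56.  14.] F [-1.   0.2 -0.7] w 0.0455
1 translation [[0.02, -0.12, 0.19]] twist -0.29
```

Emit:
arm_command(
  translation=[
    [0,0.6,0.02],
    [0,0.6,0.02],
    [0,0.6,0.02],
    [0,0.6,0.02],
    [0,0.6,0.02],
    [0,0.7,0.02],
    [0,0.8,0.02],
    [0,0.9,0.02],
    [0,0.9,0.02],
  ],
  twist=[0,0,0,0,0,0,0,0,0],
)

```text
time_s: 5.48
tool_pos: [0.5196, 0.0896, 0.0566]
tool_rot: [178.7, -1.0, 44.2]
force: [-1.0, -0.8, -0.3]
grip_width: 0.0449
```

```bash
python3 -c "
from st import *
st()"
```

```text
(238.9, 150.3, 11.0, 188) [0.5574 0.046  0.067 ]
(223.0, 198.0, 9.8, 156) [0.5284 0.0696 0.067 ]
(211.0, 200.0, 8.1, 91) [0.5631 0.0938 0.067 ]
t 5.58 [0.5202 0.0888 0.0566] [178.6  -1.   44.1] F [-1.2  0.   0.4] seat in tool cm [ 0.2  17.86  0.43]
```

Emit:
arm_command(
  translation=[
    [0.05,1.0,0.02],
    [0.05,1.2,0.03],
    [0.05,1.3,0.03],
    [0.0,1.3,0.03],
    [0,1.2,0.03],
    [0,0.6,0.02],
    [0,0,0],
    [0,0,0],
  ],
  twist=[0,0,0,0,0,0,0,0],
)

```text
time_s: 6.58
tool_pos: [0.5705, 0.0388, 0.0562]
tool_rot: [178.7, -1.0, 44.1]
force: [0.4, 0.1, -0.1]
grip_width: 0.0453
```

```bash
python3 -c "
from st import *
st()
s=optics.read_camera('side');t=optics.read_camera('top')
a=np.hstack([cv2.resize(x,(400,400),interpolation=2) for x in(s['img'][120:260,140:280],t['img'][80:220,190:330])])
cv2.imwrite('pics/p2.png',a)"
```

```text
(213.5, 186.5, 8.3, 114) [0.5866 0.0047 0.067 ]
(201.0, 189.0, 6.7, 82) [0.6226 0.0343 0.067 ]
t 6.67 [0.5704 0.0389 0.0562] [178.7  -1.   44.1] F [0.5 0.2 0.6] seat in tool cm [ 0.08 10.78  0.25]
```

View pics/p2.png

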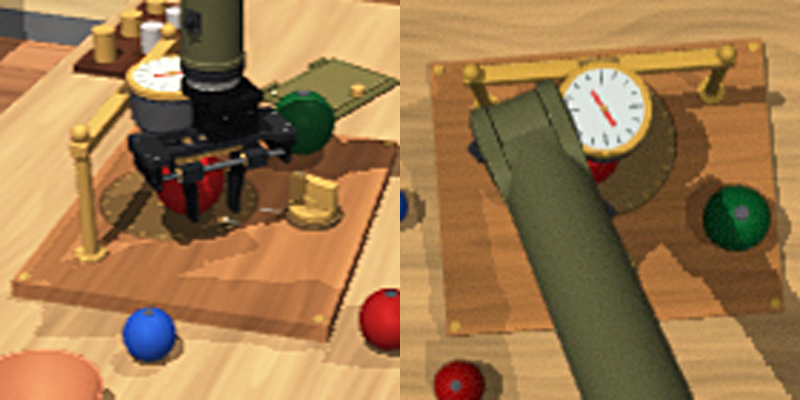

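The gripper stopped short of the compass and the ball is rolling on beneath it. I'll let it roll and recheck.

Emit:
arm_command(
  translation=[
    [0,0,0],
    [0,0,0],
    [0,0,0],
    [0,0,0],
  ],
  twist=[0,0,0,0],
)

```text
time_s: 7.28
tool_pos: [0.5703, 0.0394, 0.0564]
tool_rot: [178.6, -1.0, 44.2]
force: [0.2, 0.1, 0.2]
grip_width: 0.0448
```

```bash
python3 -c "
from st import *
st()
for p in([.646,-.038,.060],[.61,0,.067]): print(p,proj(optics.read_camera('side'),p))
"
```

```text
(197.0, 185.5, 7.8, 83) [0.6454 0.0152 0.067 ]
t 7.38 [0.5703 0.0394 0.0564] [178.6  -1.   44.1] F [0.2 0.1 0.6] seat in tool cm [ 0.04 10.82  0.26]
[0.646, -0.038, 0.06] [202.34357403 180.29458908]
[0.61, 0, 0.067] [207.8004743 184.9298268]
```

Emit:
arm_command(
  translation=[
    [0,-1.5,0],
    [0,-3,0],
    [0,-4,0],
    [0,-3,-1],
    [0,0,-4],
    [0,0,-5],
    [0,0,-5],
    [0,0,-3],
  ],
  twist=[0,0,0,0,0,0,0,0],
)

```text
time_s: 8.48
tool_pos: [0.4737, 0.1312, 0.2343]
tool_rot: [178.9, -0.6, 44.6]
force: [0.9, -0.3, -0.3]
grip_width: 0.045
```

```bash
python3 -c "
from st import *
st()
plan([.44,.06,.2],78)
s=optics.read_camera('side');t=optics.read_camera('top')
print(blobs(t['img'],'green'),blobs(s['img'],'green'))
a=np.hstack([cv2.resize(x,(400,400),interpolation=2) for x in(s['img'][120:220,150:250],t['img'][85:205,210:330])])
cv2.imwrite('pics/p3.png',a)"
```

```text
(201.9, 180.4, 12.0, 441) [ 0.6424 -0.0251  0.067 ]
t 8.57 [0.4752 0.1316 0.2353] [178.8  -0.7  44.6] F [ 0.  -0.5 -0. ] seat in tool cm [ 0.27 24.07  0.51]
t 8.57 pos [0.4752 0.1316 0.2353] rot [178.8  -0.7  44.6] q [ 34.  -1. -52. 103.   0.  76.  26.] F [ 0.  -0.5 -0. ] w 0.0449
4 translation [[-1.89, 0.64, 0.87], [-1.97, 0.36, 0.87], [-2.0, 0.07, 0.87], [-1.99, -0.22, 0.87]] twist -8.36
[(307.3, 155.9, 11.1, 357), (443.7, 279.9, 12.2, 81), (471.1, 291.0, 12.1, 102), (465.5, 308.5, 13.5, 65)] [(245.6, 162.3, 10.8, 313)]
```

View pics/p3.png

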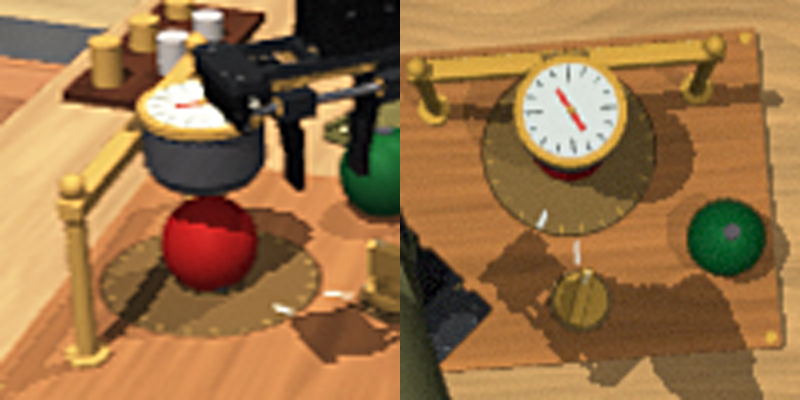

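The side view shows the red sphere sunk in the seat at (201.9,180.4), against (202.3,180.3) predicted. The green sphere has not moved. Next, the knob.

```bash
python3 -c "
from h import *
plan([.465,-.0465,.14],74.5)"
```

```text
t 8.68 pos [0.4735 0.1304 0.2318] rot [179.   -0.5  44.5] q [ 34.  -0. -52. 103.   0.  76.  26.] F [-0.7 -0.9  0. ] w 0.0452
4 translation [[-3.27, 2.96, 2.32], [-3.63, 2.51, 2.32], [-3.93, 2.02, 2.32], [-4.16, 1.49, 2.32]] twist -7.5
```

Emit:
arm_command(
  translation=[
    [-3.3,3.0,2.3],
    [-3.6,2.5,2.3],
    [-3.9,2.0,2.3],
    [-4.1,1.5,2.3],
    [0,0,0],
    [0,0,0],
  ],
  twist=[-7.5,-7.5,-7.5,-7.5,0,0],
  grip=75,
)

```text
time_s: 9.43
tool_pos: [0.4583, -0.0467, 0.128]
tool_rot: [179.8, 0.0, 75.7]
force: [-0.3, -0.4, 0.1]
grip_width: 0.0652
```

```bash
python3 -c "
from h import *
plan([.465,-.0465,.09],74.5,step=2.5)"
```

```text
t 9.43 pos [ 0.4583 -0.0467  0.128 ] rot [179.8   0.   75.7] q [ 44.   1. -41. 115.   1.  64.  78.] F [-0.3 -0.4  0.1] w 0.0652
2 translation [[0.1, 0.31, 1.9], [0.1, 0.31, 1.9]] twist 0.62
```

Emit:
arm_command(
  translation=[
    [0.1,0.3,1.9],
    [0.1,0.3,1.9],
    [0,0,0],
    [0,0,0],
  ],
  twist=[0.6,0.6,0,0],
)

```text
time_s: 9.93
tool_pos: [0.4654, -0.041, 0.0899]
tool_rot: [179.8, -0.0, 74.8]
force: [-0.9, 0.3, -0.8]
grip_width: 0.0656
```

```bash
python3 -c "
from h import *
plan([.465,-.0465,.048],74.5,step=2.5)
s=optics.read_camera('side');t=optics.read_camera('top')
a=np.hstack([cv2.resize(x,(400,400),interpolation=2) for x in(s['img'][140:220,200:280],t['img'][85:205,210:330])])
cv2.imwrite('pics/p4.png',a)"
```

```text
t 9.93 pos [ 0.4654 -0.041   0.0899] rot [179.8  -0.   74.8] q [ 43.   5. -42. 116.   4.  60.  74.] F [-0.9  0.3 -0.8] w 0.0656
2 translation [[-0.27, 0.05, 2.1], [-0.27, 0.05, 2.1]] twist 0.16
```

View pics/p4.png

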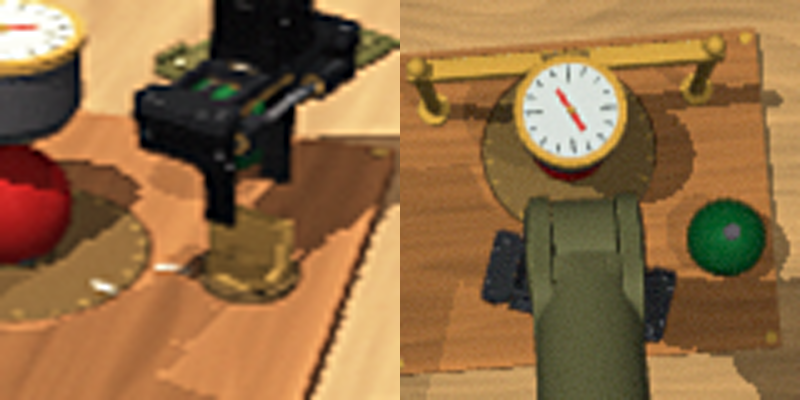

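The jaws straddle the wing, with the near finger in front of it and the body clear of the compass and the green ball. I'll descend and grip.

Emit:
arm_command(
  translation=[
    [-0.3,0,2.1],
    [-0.3,0,2.1],
    [0,0,0],
    [0,0,0],
  ],
  twist=[0,0,0,0],
)

```text
time_s: 10.52
tool_pos: [0.4667, -0.0477, 0.0508]
tool_rot: [179.4, 0.0, 74.8]
force: [0.6, -0.2, -0.1]
grip_width: 0.0657
```

```bash
python3 -c "
from h import *
plan([.465,-.0465,.048],74.5,step=2.5)"
```

```text
t 10.53 pos [ 0.4667 -0.0477  0.0508] rot [179.4   0.   74.8] q [ 42.   9. -41. 118.   7.  55.  72.] F [ 0.6 -0.2 -0.1] w 0.0657
1 translation [[0.07, -0.2, 0.28]] twist 0.29
```

Emit:
arm_command(
  translation=[
    [0,0,0.2],
    [0,0,0],
    [0,0,0],
    [0,0,0],
    [0,0,0],
    [0,0,0],
  ],
  twist=[0,0,0,0,0,0],
  grip=0,
  force=20,
)

```text
time_s: 11.28
tool_pos: [0.4686, -0.0469, 0.0509]
tool_rot: [179.2, -0.0, 74.8]
force: [0.7, 0.7, -0.2]
grip_width: 0.0159
```

```bash
python3 -c "
from h import *
o=telemetry.get_obs();print({k:np.round(o[k],3) for k in o})"
```

```text
{'time_s': np.float64(11.275), 'qpos': array([ 41.833,   8.626, -41.431, 118.312,   7.23 ,  54.597,  71.401]), 'joint_velocities': array([-0.137, -0.072, -0.066,  0.088,  1.103,  0.198,  0.24 ]), 'effort': array([  0.571, -27.955,  -2.012, -26.307,   0.128,   0.158,  -0.038]), 'tool_pos': array([ 0.469, -0.047,  0.051]), 'tool_rot': array([ 1.79163e+02, -1.70000e-02,  7.47980e+01]), 'force': array([ 0.705,  0.735, -0.239]), 'wrist_torque': array([ 0.267, -0.308,  0.131]), 'grip_width': np.float64(0.016)}
```

Gripped: the opening is 15.9 mm, matching the 16 mm wing. Turning clockwise (positive twist).

Emit:
arm_command(
  translation=[
    [0,0,0],
    [0,0,0],
    [0,0,0],
    [0,0,0],
    [0,0,0],
    [0,0,0],
  ],
  twist=[5,5,5,5,5,0],
)

```text
time_s: 12.02
tool_pos: [0.4679, -0.0481, 0.0509]
tool_rot: [179.2, -0.2, 49.2]
force: [0.6, 1.2, 0.4]
grip_width: 0.0155
```

```bash
cat > ob.py <<'E'
from h import *
o=telemetry.get_obs();print({k:np.round(o[k],3).tolist() for k in("time_s","tool_pos","tool_rot","force","wrist_torque","grip_width","qpos")})
E
python3 ob.py
```

```text
{'time_s': 12.025, 'tool_pos': [0.468, -0.048, 0.051], 'tool_rot': [179.222, -0.181, 49.191], 'force': [0.608, 1.211, 0.418], 'wrist_torque': [0.038, -0.166, -0.051], 'grip_width': 0.016, 'qpos': [39.472, 8.277, -38.891, 118.381, 6.806, 54.634, 46.179]}
```

Emit:
arm_command(
  translation=[
    [0,0,0],
    [0,0,0],
    [0,0,0],
    [0,0,0],
    [0,0,0],
  ],
  twist=[5,5,5,3,0],
)

```text
time_s: 12.65
tool_pos: [0.4672, -0.0487, 0.0509]
tool_rot: [179.3, -0.3, 31.3]
force: [0.4, 0.6, 0.7]
grip_width: 0.0157
```

```bash
python3 ob.py; python3 -c "
from h import *
t=optics.read_camera('top');s=optics.read_camera('side')
a=np.hstack([cv2.resize(x,(400,400),interpolation=2) for x in(s['img'][150:220,180:250],t['img'][85:205,210:330])])
cv2.imwrite('pics/p5.png',a)"
```

```text
{'time_s': 12.65, 'tool_pos': [0.467, -0.049, 0.051], 'tool_rot': [179.292, -0.262, 31.25], 'force': [0.382, 0.559, 0.693], 'wrist_torque': [-0.081, -0.057, -0.035], 'grip_width': 0.016, 'qpos': [37.914, 8.064, -37.23, 118.431, 6.532, 54.708, 28.475]}
```

View pics/p5.png

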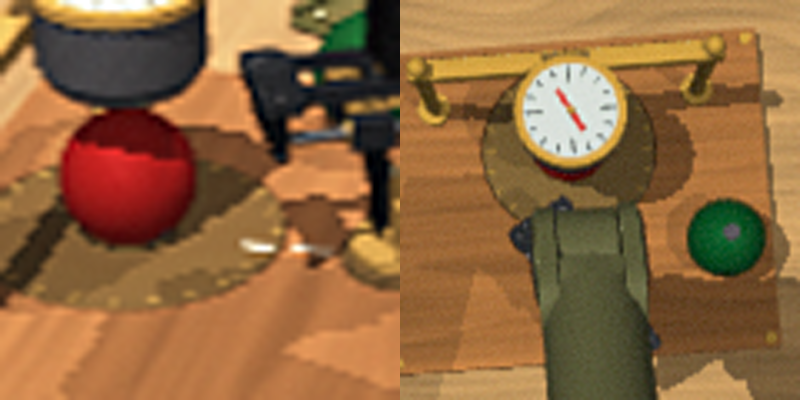

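```bash
python3 -c "
from h import *
s=optics.read_camera('side');k=70/400
for p in((244,243),(276,249),(302,248),(330,250)):
    q=plane(s,180+p[0]*k-.4,150+p[1]*k-.4,.022)[:2]; d=q-[.6455,-.037]; print(q.round(4),np.hypot(*d).round(3),np.degrees(np.arctan2(d[1],d[0])).round(1))
"
```

```text
[ 0.5693 -0.0388] 0.076 -178.6
[ 0.5471 -0.0376] 0.098 -179.6
[ 0.5315 -0.0437] 0.114 -176.6
[ 0.5135 -0.0466] 0.132 -175.9
```

Emit:
arm_command(
  translation=[
    [0,0,0],
    [0,0,0],
    [0,0,0],
    [0,0,0],
  ],
  twist=[2.5,2.5,2.5,0],
)

```text
time_s: 13.3
tool_pos: [0.4669, -0.0489, 0.0509]
tool_rot: [179.3, -0.3, 23.8]
force: [0.0, 0.5, 0.0]
grip_width: 0.0161
```

```bash
python3 ob.py
```

```text
{'time_s': 13.3, 'tool_pos': [0.467, -0.049, 0.051], 'tool_rot': [179.322, -0.293, 23.845], 'force': [0.009, 0.479, 0.029], 'wrist_torque': [-0.129, -0.017, 0.068], 'grip_width': 0.016, 'qpos': [37.29, 7.981, -36.573, 118.448, 6.418, 54.745, 21.159]}
```

Emit:
arm_command(
  translation=[
    [0,0,0],
    [0,0,0],
    [0,0,0],
  ],
  twist=[2.5,2.5,0],
)

```text
time_s: 13.68
tool_pos: [0.4666, -0.0489, 0.0509]
tool_rot: [179.3, -0.3, 19.1]
force: [0.2, -0.1, -0.0]
grip_width: 0.0162
```

```bash
python3 ob.py; python3 -c "
from h import *
s=optics.read_camera('side')
cv2.imwrite('pics/p6.png',cv2.resize(s['img'][185:205,215:255],(800,400),interpolation=2))"
```

```text
{'time_s': 13.675, 'tool_pos': [0.467, -0.049, 0.051], 'tool_rot': [179.333, -0.299, 19.063], 'force': [0.214, -0.104, -0.021], 'wrist_torque': [-0.066, -0.001, 0.066], 'grip_width': 0.016, 'qpos': [36.877, 7.932, -36.152, 118.462, 6.362, 54.774, 16.413]}
```

View pics/p6.png

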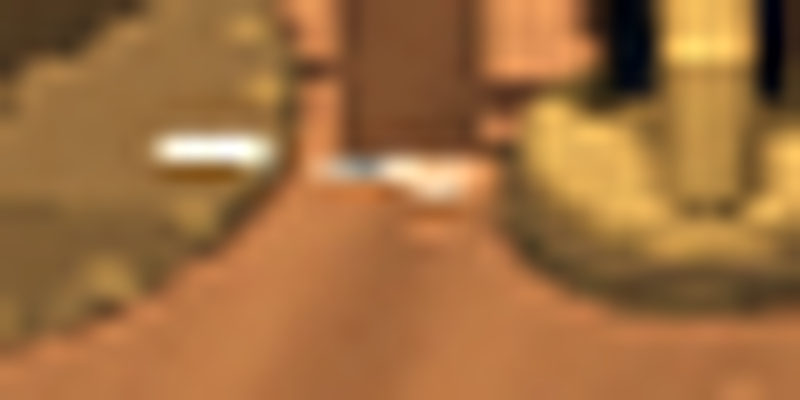

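```bash
cat > mk.py <<'E'
from h import *
s=optics.read_camera('side'); im=s['img'].astype(int)
w=np.clip(im[186:200,218:231].min(2)-120,0,None)
ys,xs=np.mgrid[186:200,218:231]; c=((w*xs).sum()/w.sum(),(w*ys).sum()/w.sum())
q=plane(s,*c,.022)[:2];d=q-[.6455,-.037];a=[]
w2=np.clip(im[190:196,231:240].min(2)-110,0,None);ys,xs=np.mgrid[190:196,231:240];c2=((w2*xs).sum()/w2.sum(),(w2*ys).sum()/w2.sum())
d2=plane(s,*c2,.022)[:2]-[.6455,-.037]
print("mark px",np.round(c,2),w.sum(),"ang",np.degrees(np.arctan2(d[1],d[0])).round(2),"index",np.round(c2,2),np.degrees(np.arctan2(d2[1],d2[0])).round(2))
o=telemetry.get_obs();print(o["time_s"],o["tool_rot"].round(2),o["wrist_torque"].round(3),o["force"].round(1))
E
python3 mk.py
```

```text
mark px [225.17 192.  ] 588 ang -176.17 index [234.84 193.21] -176.35
13.775 [179.33  -0.31  19.03] [-0.051  0.058  0.058] [0.8 0.5 1.2]
```

Emit:
arm_command(
  translation=[
    [0,0,0],
    [0,0,0],
    [0,0,0],
  ],
  twist=[2.5,2.5,0],
)

```text
time_s: 14.15
tool_pos: [0.4664, -0.049, 0.0509]
tool_rot: [179.4, -0.3, 14.2]
force: [0.2, 0.0, 0.5]
grip_width: 0.0156
```

```bash
python3 mk.py
```

```text
mark px [225.16 192.  ] 587 ang -176.18 index [233.6  193.08] -176.44
14.2 [179.35  -0.32  14.15] [-0.083  0.131  0.015] [0.3 0.8 0.9]
```

The turntable mark did not move between the last two steps and lines up with the index (-176.2° and -176.4°), so the shaft is at its stop and the clutch is slipping. By the estimates the stop lies at yaw 19 to 28°, so yaw ≈ 4° puts the slip between the first and second clicks.

Emit:
arm_command(
  translation=[
    [0,0,0],
    [0,0,0],
    [0,0,0],
    [0,0,0],
    [0,0,0],
    [0,0,0],
  ],
  twist=[2.5,2.5,2.5,2.5,0,0],
)

```text
time_s: 14.95
tool_pos: [0.4658, -0.0491, 0.0509]
tool_rot: [179.4, -0.3, 4.3]
force: [0.2, 0.2, 0.7]
grip_width: 0.0156
```

```bash
python3 mk.py
```

```text
mark px [225.17 192.  ] 594 ang -176.17 index [233.64 193.08] -176.4
15.0 [179.41  -0.35   4.33] [-0.133  0.186  0.059] [-0.7  0.2  1.5]
```

Emit:
arm_command(
  translation=[
    [0,0,0],
    [0,0,0],
    [0,0,0],
    [0,0,-1.5],
    [0,0,-2.0],
    [0,0,-2.0],
    [-1.5,0,-3],
    [-2,0,-4],
    [-1,0,-4],
    [0,0,0],
  ],
  twist=[0,0,0,0,0,0,0,0,0,0],
  grip=55,
)

```text
time_s: 16.25
tool_pos: [0.4198, -0.05, 0.2267]
tool_rot: [179.4, -0.7, 4.5]
force: [0.6, 0.6, -0.4]
grip_width: 0.0477
```

```bash
python3 mk.py; python3 -c "
from st import *
st()
s=optics.read_camera('side');t=optics.read_camera('top')
print(blobs(t['img'],'green')[:1],blobs(s['img'],'green'))
a=np.hstack([cv2.resize(x,(400,400),interpolation=2) for x in(s['img'][130:230,160:260],t['img'][85:205,210:330])])
cv2.imwrite('pics/p7.png',a)"
```

```text
mark px [225.17 192.  ] 582 ang -176.17 index [233.55 193.1 ] -176.51
16.3 [179.43  -0.58   4.49] [-0.026 -0.031  0.064] [ 0.3 -0.   0.4]
(201.9, 180.4, 11.9, 443) [ 0.6424 -0.0251  0.067 ]
t 16.4 [ 0.4179 -0.0497  0.2224] [179.6  -0.3   4.5] F [ 0.7 -1.1 -0.6] seat in tool cm [22.83  0.63  0.13]
[(307.4, 156.0, 11.1, 358)] [(245.2, 162.3, 11.0, 359)]
```

View pics/p7.png

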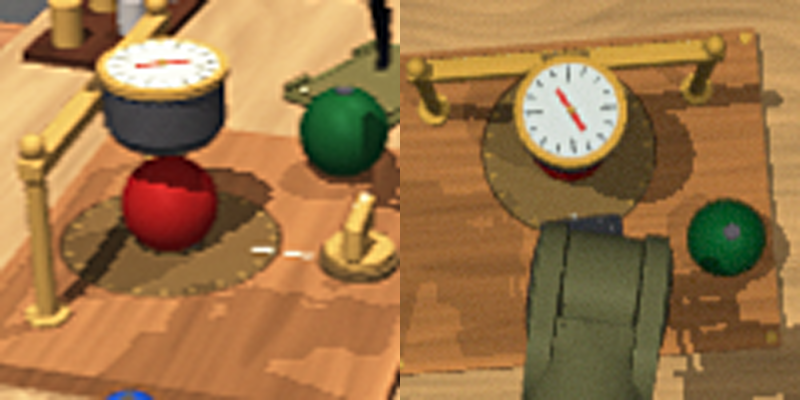

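The sphere is in its seat, the marks are aligned, the knob is free and the green sphere is in place. One last check of the clutch slip, using the first picture.

```bash
python3 -c "
from h import *
t=optics.read_camera('top')
for u,v in((304,300),(293,326),(350,350),(351,381)):
    q=plane(t,193+u/5-.4,88+v/5-.4,.022)[:2]
    for c in([.6455,-.037],[.6443,-.0403]):
        d=q-c;print(q.round(4),np.hypot(*d).round(3),np.degrees(np.arctan2(d[1],d[0])).round(1))
"
```

```text
[ 0.5743 -0.0089] 0.077 158.5
[ 0.5743 -0.0089] 0.077 155.8
[5.54e-01 2.00e-04] 0.099 157.9
[5.54e-01 2.00e-04] 0.099 155.8
[ 0.534  -0.0439] 0.112 -176.4
[ 0.534  -0.0439] 0.11 -178.1
[ 0.5096 -0.0441] 0.136 -177.0
[ 0.5096 -0.0441] 0.135 -178.4
```

The turntable moved about 25.4°, so the shaft turned about 51° of the 70.5° turned at the knob. That leaves about 20° (0.34 rad) of slip, inside 0.15 to 0.65.

```bash
python3 -c "
from cell import env
print(env.sign_off())"
```

```text
the job is handed in; nothing more can be done
None
```

The job is done and handed in at about 16.5 s of the 64 s allowed. The hand-in reports no verdict, so these are my own checks.

**What I did:** I pushed the red sphere slowly across the board in a two-finger cradle. I stopped the upright gripper short of the compass, because the moves offer no way to lean the tool back, so the sphere rolled the last stretch into the seat by itself. I then gripped the knob's wing, turned it 70.5° clockwise, let go and lifted clear.

**Last checks:**
- **Sphere:** it shows in the side view at (201.9, 180.4), against (202.3, 180.3) predicted for a seated sphere. It did not move while I turned the knob.
- **Turntable:** its mark meets the index (-176.2° against -176.4°) and stayed still over the last 15° of turning, so the shaft is at its stop.
- **Clutch:** I estimate the slip at 0.34 ± 0.05 rad, between the first click at 0.15 and the second at 0.65. This comes from image angles only, because the wrist torque was too noisy to show the slip.
- **Other items:** the green sphere is unmoved to within a pixel. I did not measure the door, azimuth circle or reflector at the end, but the gripper worked only over the board. No contact showed with the compass or bridge.
- **Disagreement:** estimates of the seat's position differed by about 7 mm between views, and the sphere still dropped in.

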